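# Clamp the dryer filter cover with an extension bar

## Task

Clamp the blue cover onto the dryer's filter cassette: slip the hollow end of the extension bar fully home over the red clamp's short lever, swing the lever with it past the dead point until it rests on its stop, then draw the bar off and lay it back in its cradle. Move the lever only with the bar, never with the fingers, feel your way without forcing the bar or ramming the stop, and leave the bottle, basket and cup alone.

Things in the scene. Friction and masses are not known exactly. Their poses are not given: they have to be found in the camera images.
- pivot (a point): Lever's vertical pivot axis at lever mid-height, 70 mm above the worktop, on a dark steel bracket (80 x 64 mm, top 48 mm up). x points from here along the plunger to a white filter cassette (150 mm wide, 97 mm high, 154 to 274 mm along x), z up. All on a fixed plywood board 12 mm thick, from 60 mm before to 300 mm beyond the pivot, 110 mm either side.
- lever_angle (a joint): Red lever's angle (rad). 0 = open: it points to -135 degrees in the pivot frame (-x, -y); growing = clockwise from above, through -x, pushing the blue cover to the cassette. Ever harder at first, up to 1.6 N m near 0.65, none at the dead point near 1.2; past it the clamp pulls itself shut on a hard stop a little farther on and stays. Short of it, it springs back.
- shoulder (a point): Centre of the outer face of the dark round collar (29 mm diameter, 6 mm thick) on the lever, 35 mm from the pivot axis, 70 mm above the worktop. x points outward along the lever, z up. A plain steel stub, 14 mm diameter with a round end, stands out 53 mm along x from this face.
- lever: The whole swinging lever (red hub, collar, stub); its origin is on the pivot axis at the lever's mid-height, x outward along the stub.
- bar_center (a point): Centre of the extension bar: square aluminium bar with orange bands, 220 mm long, 25 x 25 mm, 0.2 to 0.4 kg. x runs along the bar to its open end, which has a square socket 16.6 mm wide, 60 mm deep; the rest is solid. When home, its mouth rim meets the lever's collar (the stub does not reach the socket floor). Grip it near its middle.
- bar_mouth (a point): Centre of the bar's open end face, 110 mm along +x from bar_center. Same axes as bar_center.
- bar: The bar as a whole; origin at the centre of its underside, x to the open end. The throw needs up to about 15 N sideways at its middle; on the stop, or endwise on the collar, more than about 20 N counts as forcing it.
- cradle_seat (a point): Where the bar's centre lies when it rests in its grey fixed cradle, 50.5 mm above the worktop: base 220 x 80 x 8 mm and two saddles 18 mm thick, 80 mm either side of the middle, floor 38 mm and side lips 48 mm above the worktop. The bar lies along x of this frame, open end to +x, in a 46 mm wide channel. Fingers have free room between the saddles.
- detergent: White detergent bottle, 68 mm diameter, 170 mm tall; loose, to be left alone. Origin at the centre of its underside.
- basket: Grey peg basket, 110 mm wide, 90 mm tall; loose, to be left alone. Origin at the centre of its underside.
- scoop: Green measuring cup, 72 mm wide, 70 mm tall; loose, to be left alone. Origin at the centre of its underside.
Not all that is in view belongs to the job. Of the things shaped like the bar, the aluminium one is meant.

How it is judged:
On the way, in this order (a step that is already met when the one before it is completed fails the run):
1. the bar is fully home on the stub, lever still open (x of bar_mouth in the frame of shoulder between -0.004 and 0.004 m and distance between bar_mouth and shoulder below 0.006 m and angle between the x axis of bar_mouth and the x axis of shoulder, either way round below 0.15 rad and value of joint lever_angle below 0.6 rad), for 0.1 s.
2. the lever is thrown past the dead point to its stop with the bar on it (value of joint lever_angle above 1.4 rad and x of bar_mouth in the frame of shoulder below 0.025 m and angle between the x axis of bar_mouth and the x axis of shoulder, either way round below 0.2 rad), for 0.1 s.
At the end, for the whole second after the job is handed in: The lever rests closed on its stop (within about 0.05 rad) and the bar lies at rest and released in its cradle, along it, its centre within 25 mm of the seat and no more than 4 mm above it (value of joint lever_angle above 1.4 rad and distance between bar_center and cradle_seat below 0.025 m and z of bar_center in the frame of cradle_seat below 0.004 m and angle between the x axis of bar_center and the x axis of cradle_seat, either way round below 0.15 rad and linear speed of bar below 0.02 m/s); the robot touches nothing.
It fails at once if the bar is forced: more than 60 N between bar and lever (contact force between bar and lever above 60 N).
It fails at once if the fingers touch the lever (contact force between the fingers and lever above 0.5 N).
It fails at once if the bottle is moved (distance of detergent from where it was at the start of the episode above 0.02 m).
It fails at once if the basket is moved (distance of basket from where it was at the start of the episode above 0.02 m).
It fails at once if the cup is moved (distance of scoop from where it was at the start of the episode above 0.02 m).
It also fails if it takes over 72 s, if anything falls off the work surface, if the arm or the gripper's body presses on something with over 40 N, if the wrist force passes 120 N, or if a joint passes its speed limit or range.

## Robot

A 7-joint arm with a two-finger parallel gripper is mounted at the origin on the work surface. World frame = base frame: x ahead of the robot, y to its left, z up, the work surface at z = 0. Lengths are in m, angles in rad, forces in N, time in s.
With the tool pointing down it reaches from about 0.4 to 0.85 m from the base axis. Payload 10.4 kg.
Tool frame: the origin (TCP) lies on the mounting face of the last link; the fingertips stand 173 mm ahead of it and the grasp point (between the pads) lies 155 mm ahead of it (manip.tip_extent is the distance from the TCP to the fingertips, in m); z points along the fingers, y is the line along which they close (so a half turn about z gives the same grasp; the last joint's range is limited). The gripper opens to 85 mm and grips with 20 to 120 N. Pads are 22 mm wide; open, the fingers measure 114 mm over their backs; the gripper's body (76 mm by 85 mm) begins 54 mm behind the grasp point. The pads swing forward as they close: fully open they stand 13 mm farther back than shut.
Start: joints at [-1.204, 0.332, -0.065, 1.46, 0.022, 1.35, -0.088], TCP at [0.237, 0.578, 0.405] pointing down, gripper open.
Joint ranges: [-2.6, 2.6], [-0.5, 2.12], [-1.47, 1.34], [0.16, 2.42], [-1.27, 4.41], [0.06, 2.06], [-2.6, 2.6]. Speed limits (rad/s): [2.22, 2.22, 2.79, 2.79, 3.14, 3.14, 3.14].

## Interface

Orientations are given as a unit quaternion [x, y, z, w].
In Python, from workcell import manip gives the robot as it stands.
- The arm moves only by the tool move_arm, never from a script. Its argument "plan" is one flat list of numbers, 7 for each row, row after row: the turn, a rotation vector about the tool's x, y, z in rad, then the shift along the tool's x, y, z in m, then the finger opening in m, from 0 to 0.0854. In form: [ax, ay, az, dx, dy, dz, gripper, ax, ay, az, dx, dy, dz, gripper, ...]. A call has 1 to 12 rows; each row is the pose to reach, as a shift and turn from the pose commanded when the call began, along the tool's axes at that moment; what a row does not reach only later rows make up. A row lasts 1/8 s, in which the tool goes at most 62.5 mm and 10.7 degrees, less where a joint would pass 70% of its speed; a pose out of reach is approached as far as the arm can. A call with a gripper value outside its range is refused whole. The fingers move at their own pace and stop on an object; "squeeze" is the grip in N (left out, the last holds). Time passes only in rows, so rows that repeat a pose let the fingers close. It gives the time, the measured TCP pose, the force, the opening and the grip force at its end, in the units of the state.
- manip.get_obs(): the state, without advancing time (a new reading comes with each control period).
- manip.camera(name): name is "scene" or "side" or "wrist"; returns a dict with "color" (400x640x3 uint8, red, green, blue), "fx", "fy", "cx", "cy" (pixels), "cam_to_world" (4x4, takes a point from camera to world coordinates); the wrist camera has in their place "mount" (4x4, takes a point from camera to tool coordinates, whose origin is the TCP and whose axes are the flange's). Camera axes: x right, y down, z forward; pixel columns grow to the right and rows downward; lengths in m; the calibration is good to about 2 mm. A picture is of the moment at which its call begins: read the wrist's pose just before it. There is no depth.
- manip.hand_in(): hands the job in; it is judged then, once.
Trained networks look in a picture, given as the dict that the camera call returned (one of the last four; its "shot" number tells which), for a name from the list of things; names that differ only in an ending like _2 or _b are one class to them, and where a whole thing is asked for, a point or a joint stands for the part that bears it (a point fixed in the world has none). Each returns a list of dicts, best first, with "conf" (0 to 1); they miss things now and then, are a little off and sometimes report something else, mostly with a low value. They report only what shows in the picture. A call takes as long as a camera call. They do not tell look-alikes from the thing itself.
- manip.look_for(picture, label): "position" ([x, y, z] in m, in the coordinates of the camera as it stood for that picture, good to about 4 mm: the middle of the surface that is visible of it).
- manip.silhouettes(picture, label): "pixels" (400x640 bool, what is visible of it).
- manip.tip_of(picture, label): "position" ([x, y, z] in m, in the coordinates of the camera as it stood for that picture, good to about 4 mm: a listed point, or the origin of a listed thing).
The state is a dict: "clock": time; "joint_pos": joint angles; "joint_velocities": joint speeds; "tau": joint torques, N m; "position": TCP position; "ee_rot": TCP orientation; "ft_force": force on the tool from outside, world axes, zero at the start; "torque": the same for the moment, N m; "grip_width": opening from 0.0 (shut) to 1.0 (fully open); "grasp_force": force on a finger pad.
Only numpy, scipy, OpenCV 4.12 (cv2) and the standard library are available. Lean on these libraries where they do the work, as an engineer would, in place of code of your own. Each camera call takes 0.05 s, during which the arm holds its last target. There are 200 camera calls.

## Working session

There is one attempt and no reset: what is moved stays moved. The work goes in short steps, Python scripts to look and compute and a tool call to move; the robot and the scene stay as the last step left them, time stands still between calls to the robot, and variables do not carry over. Pictures are saved under pics/ and viewed, at most 10 in all, crops included, and the job is handed in when it is done.

Besides the shell and the picture viewer there is one more tool, called after "Call:" as name(argument=value, ...) on one line, values as JSON. move_arm: Moves the arm, as the interface text tells. Its arguments: {"type":"object","properties":{"plan":{"type":"array","items":{"type":"number"}},"squeeze":{"type":"number"}},"required":["plan"]}

```bash
ls; mkdir -p pics; cat > h.py <<'E'
import numpy as np, cv2
from scipy.spatial.transform import Rotation as R
from workcell import manip
def pose(o=None):
    o=o or manip.get_obs(); T=np.eye(4); T[:3,:3]=R.from_quat(o["ee_rot"]).as_matrix(); T[:3,3]=o["position"]; return T
def shot(name,png=None):
    T=pose(); p=manip.camera(name)
    p["T"]=np.array(p["cam_to_world"]) if "cam_to_world" in p else T@np.array(p["mount"])
    if png: cv2.imwrite("pics/"+png,p["color"][:,:,::-1])
    return p
def w(p,x): return (p["T"]@np.r_[x,1])[:3]
def ray(p,u,v,z):
    d=p["T"][:3,:3]@np.array([(u-p["cx"])/p["fx"],(v-p["cy"])/p["fy"],1]); o=p["T"][:3,3]; return o+d*(z-o[2])/d[2]
def proj(p,X):
    c=np.linalg.inv(p["T"])@np.r_[X,1]; return np.array([p["fx"]*c[0]/c[2]+p["cx"],p["fy"]*c[1]/c[2]+p["cy"]])
E
python3 - <<'E'
from h import *
np.set_printoptions(precision=3,suppress=True)
o=manip.get_obs(); print({k:np.round(v,3) for k,v in o.items()}, manip.tip_extent)
for n in ["scene","side"]:
    p=shot(n,n+"0.png"); print(n,p["T"][:3,3])
    for l in ["pivot","shoulder","bar_center","bar_mouth","cradle_seat","detergent","basket","scoop"]:
        print(l,[(np.round(w(p,d["position"]),3),np.round(proj(p,w(p,d["position"]))),round(d["conf"],2)) for d in manip.tip_of(p,l)[:3]])
E
```

```text
pics
{'clock': np.float64(0.0), 'joint_pos': array([-1.204,  0.333, -0.065,  1.461,  0.022,  1.35 , -0.089]), 'joint_velocities': array([ 0.   , -0.   , -0.001,  0.001,  0.001, -0.001,  0.001]), 'tau': array([  0.002, -62.544,   0.051, -39.161,   0.016,   0.01 ,  -0.   ]), 'position': array([0.237, 0.578, 0.404]), 'ee_rot': array([ 0.194,  0.981, -0.001, -0.   ]), 'ft_force': array([ 0.107,  0.422, -0.107]), 'torque': array([ 0.047, -0.042,  0.001]), 'grasp_force': np.float64(0.0), 'grip_width': np.float64(1.0)} 0.1734
scene [ 1.001 -0.743  0.828]
pivot [(array([ 0.613, -0.044,  0.068]), array([311., 223.]), 0.93), (array([ 0.616, -0.043,  0.069]), array([312., 222.]), 0.6)]
shoulder [(array([ 0.591, -0.066,  0.071]), array([299., 224.]), 0.55), (array([ 0.611, -0.391,  0.001]), array([232., 345.]), 0.41)]
bar_center [(array([0.497, 0.287, 0.047]), array([328., 153.]), 0.74), (array([ 0.409, -0.16 ,  0.015]), array([222., 239.]), 0.64)]
bar_mouth [(array([ 0.521, -0.159,  0.011]), array([258., 254.]), 0.69), (array([0.609, 0.311, 0.046]), array([363., 159.]), 0.62), (array([ 0.736,  
[... 454 characters left out ...]
[242., 274.]), 0.71), (array([ 0.612, -0.044,  0.068]), array([309., 184.]), 0.63)]
shoulder [(array([ 0.591, -0.07 ,  0.065]), array([319., 179.]), 0.66)]
bar_center [(array([ 0.409, -0.157,  0.015]), array([387., 176.]), 0.72), (array([0.497, 0.294, 0.047]), array([339., 316.]), 0.68)]
bar_mouth [(array([ 0.518, -0.157,  0.014]), array([348., 172.]), 0.86), (array([0.605, 0.311, 0.051]), array([286., 315.]), 0.71)]
cradle_seat [(array([0.5  , 0.292, 0.044]), array([337., 315.]), 0.7)]
detergent [(array([ 0.615, -0.392, -0.001]), array([325., 119.]), 0.63)]
basket [(array([0.733, 0.205, 0.001]), array([242., 275.]), 0.88)]
scoop [(array([ 0.545,  0.452, -0.   ]), array([304., 399.]), 0.58)]
```

View pics/scene0.png

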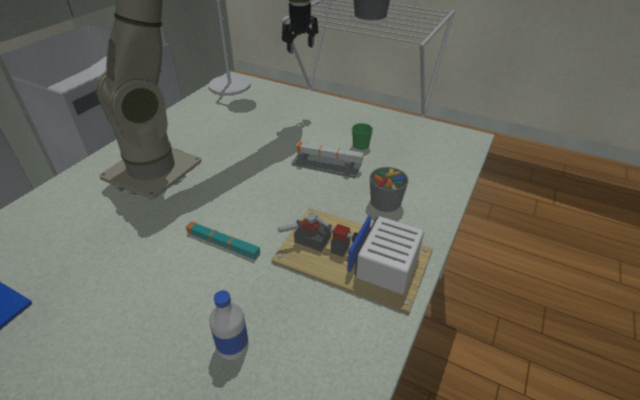

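View pics/side0.png

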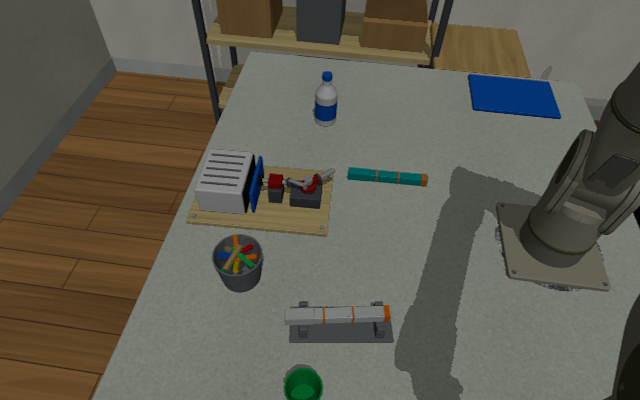

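The scene shows the aluminium bar in the grey cradle (around pixel 330,153). Its orange closed end is nearest the robot, and the teal bar is a decoy at (222,239). The lever stub at (288,228) points to -x,-y. I'll move above the cradle with the tool x axis along the bar.

Call:
move_arm(plan=[0,0,0.18,-0.03,-0.015,0,0.085,0,0,0.36,-0.07,-0.035,0,0.085,0,0,0.54,-0.11,-0.05,0,0.085,0,0,0.72,-0.15,-0.07,0,0.085,0,0,0.9,-0.19,-0.09,0,0.085,0,0,1.08,-0.23,-0.11,0,0.085,0,0,1.26,-0.27,-0.13,0,0.085,0,0,1.44,-0.31,-0.145,0,0.085,0,0,1.62,-0.34,-0.16,0,0.085,0,0,1.8,-0.353,-0.166,0,0.085,0,0,1.98,-0.353,-0.166,0,0.085,0,0,2.16,-0.353,-0.166,0,0.085])

```text
clock: 2.4
position: [0.5011, 0.2902, 0.4047]
ee_rot: [0.957, 0.289, 0.0, -0.0]
ft_force: [-0.3, 0.2, -0.1]
grip_width: 0.994
grasp_force: 0.0
```

```bash
cat >> h.py <<'E'
np.set_printoptions(precision=4,suppress=True)
def go(g,yaw,depth=0.155):
    """tool shift/turn so that the grasp point lies at g, tool down, tool x at yaw (world)"""
    T=pose(); c,s=np.cos(yaw),np.sin(yaw)
    Rd=np.array([[c,s,0],[s,-c,0],[0,0,-1.]])
    rv=R.from_matrix(T[:3,:3].T@Rd).as_rotvec(); d=T[:3,:3].T@(np.array(g)+[0,0,depth]-T[:3,3]); print("turn",rv,"shift",d)
def st():
    o=manip.get_obs(); T=pose(o)
    print("t",round(float(o["clock"]),2),"tcp",T[:3,3],"yaw",np.round(np.arctan2(T[1,0],T[0,0]),4),"tilt",T[:3,2],"F",o["ft_force"],"M",o["torque"],"w",round(float(o["grip_width"]),3),"gf",round(float(o["grasp_force"]),1),"q",o["joint_pos"])
E
python3 - <<'E'
from h import *
st(); p=shot("wrist","w1.png"); print(np.array(p["mount"]),p["fx"])
for l in ["bar_center","bar_mouth","cradle_seat"]:
    print(l,[(w(p,d["position"]),proj(p,w(p,d["position"])),round(d["conf"],2)) for d in manip.tip_of(p,l)[:3]])
E
```

```text
t 2.4 tcp [0.5011 0.2902 0.4047] yaw 0.5854 tilt [ 0.0001  0.0002 -1.    ] F [-0.2725  0.1988 -0.0727] M [ 0.0119  0.0059 -0.0087] w 0.994 gf 0.0 q [-0.9377  0.2336  0.3951  1.6078 -0.0922  1.3185 -1.5147]
[[ 0.0008 -0.9632 -0.2686  0.0682]
 [ 1.      0.0007  0.0004  0.    ]
 [-0.0001 -0.2686  0.9632  0.0295]
 [ 0.      0.      0.      1.    ]] 283.26778911070704
bar_center [(array([0.4993, 0.2951, 0.0503]), array([313.4782, 184.2157]), 0.58), (array([ 0.4109, -0.1559,  0.0132]), array([518.7848, 377.663 ]), 0.56)]
bar_mouth [(array([0.6043, 0.3122, 0.052 ]), array([353.9867,  95.6773]), 0.8)]
cradle_seat [(array([0.4945, 0.2891, 0.0525]), array([315.445, 190.712]), 0.56)]
```

View pics/w1.png

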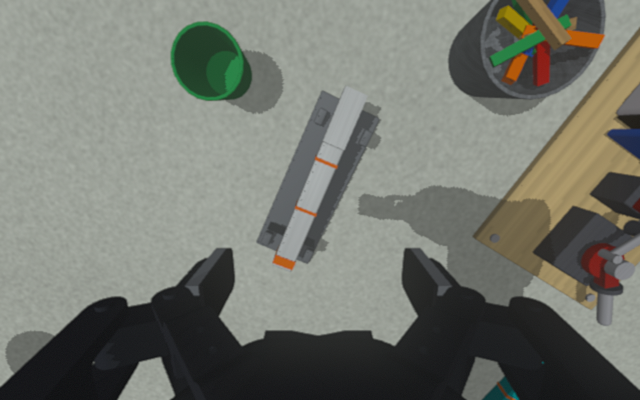

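The wrist view shows the bar running from (352,90), the plain mouth end, to (284,265), the orange closed end, lying in the cradle saddles.

```bash
cat >> h.py <<'E'
def axis(p,m,z):
    """centroid/heading/extents of mask pixels projected on plane z"""
    v,u=np.nonzero(m); P=np.array([ray(p,a,b,z)[:2] for a,b in zip(u,v)],np.float32)
    (c,(a,b),t)=cv2.minAreaRect(P); t=np.radians(t); 
    if a<b: a,b,t=b,a,t+np.pi/2
    return np.array(c),(a,b),(t+np.pi/2)%np.pi-np.pi/2
E
python3 - <<'E'
from h import *
p=shot("wrist")
for d in manip.silhouettes(p,"bar")[:2]:
    m=d["pixels"]; print(d["conf"],m.sum(),axis(p,m,0.063))
for n in ["side","scene"]:
    q=shot(n)
    for d in manip.silhouettes(q,"bar")[:2]: print(n,d["conf"],axis(q,d["pixels"],0.0505))
e=[ray(p,352,89,.063),ray(p,284,262,.063)]; print(e, np.linalg.norm(e[0]-e[1]),np.arctan2(*(e[0]-e[1])[1::-1]),(e[0]+e[1])/2)
go([0.4975,0.2935,0.15],0.175)
E
```

```text
0.95 476 (array([ 0.4077, -0.0824]), (0.05242619663476944, 0.03901445120573044), np.float64(-0.9737530943914741))
0.78 4432 (array([0.5004, 0.2937]), (0.21974049508571625, 0.027069982141256332), np.float64(0.1956132267422257))
side 0.73 (array([0.501 , 0.2933]), (0.22417879104614258, 0.03749695047736168), np.float64(0.1883517518454747))
side 0.71 (array([ 0.3615, -0.1253]), (0.10859441012144089, 0.04938220977783203), np.float64(0.010528577463924771))
scene 0.92 (array([ 0.433 , -0.1881]), (0.2227219045162201, 0.04021758213639259), np.float64(0.025716692311268607))
scene 0.86 (array([0.496 , 0.2884]), (0.2269314080476761, 0.06589847803115845), np.float64(0.17465654580828316))
[array([0.6063, 0.3196, 0.063 ]), array([0.4014, 0.2725, 0.063 ])] 0.2102424929853683 0.22617603523328997 [0.5038 0.2961 0.063 ]
turn [-0.0001 -0.0001  0.4179] shift [-0.0011 -0.0045  0.0997]
```

Call:
move_arm(plan=[0,0,0.13,0.001,-0.0035,0.03,0.085,0,0,0.26,0.001,-0.0035,0.07,0.085,0,0,0.395,0.001,-0.0035,0.11,0.085,0,0,0.395,0.001,-0.0035,0.14,0.085,0,0,0.395,0.001,-0.0035,0.17,0.085,0,0,0.395,0.001,-0.0035,0.19,0.085,0,0,0.395,0.001,-0.0035,0.199,0.085,0,0,0.395,0.001,-0.0035,0.199,0.06,0,0,0.395,0.001,-0.0035,0.199,0.03,0,0,0.395,0.001,-0.0035,0.199,0.0,0,0,0.395,0.001,-0.0035,0.199,0.0,0,0,0.395,0.001,-0.0035,0.199,0.0], squeeze=80)

```text
clock: 4.4
position: [0.5002, 0.2941, 0.2067]
ee_rot: [0.995, 0.098, 0.001, -0.0]
ft_force: [-0.9, -1.0, 6.4]
grip_width: 0.278
grasp_force: 79.2
```

```bash
python3 - <<'E'
from h import *
st(); 
for n in ["side","scene"]:
    q=shot(n)
    for l in ["pivot","shoulder"]:
        print(n,l,[(w(q,d["position"]),round(d["conf"],2)) for d in manip.tip_of(q,l)[:3]])
E
```

```text
t 4.4 tcp [0.5002 0.2941 0.2067] yaw 0.1968 tilt [ 0.0011  0.0011 -1.    ] F [-0.8537 -1.02    6.3668] M [-0.2362  0.1834 -0.0028] w 0.278 gf 79.2 q [-0.9354  0.4443  0.3965  1.8026 -0.2083  0.9341 -1.8232]
side pivot [(array([ 0.611 , -0.0418,  0.0683]), 0.6)]
side shoulder [(array([ 0.5911, -0.0695,  0.0696]), 0.78), (array([ 0.6104, -0.0423,  0.069 ]), 0.59)]
scene pivot [(array([0.61  , 0.3142, 0.0446]), 0.47)]
scene shoulder []
```

Call:
move_arm(plan=[0,0,0,0,0,-0.03,0,0,0,0,0,0,-0.08,0,0,0,0,-0.005,0.03,-0.13,0,0,0,-0.1,-0.02,0.08,-0.18,0,0,0,-0.2,-0.03,0.14,-0.22,0,0,0,-0.3,-0.05,0.2,-0.25,0,0,0,-0.4,-0.065,0.26,-0.27,0,0,0,-0.5,-0.08,0.32,-0.27,0,0,0,-0.58,-0.095,0.38,-0.27,0,0,0,-0.65,-0.108,0.43,-0.27,0,0,0,-0.65,-0.114,0.473,-0.27,0,0,0,-0.65,-0.114,0.473,-0.27,0])

```text
clock: 6.2
position: [0.4789, -0.1972, 0.4759]
ee_rot: [0.913, 0.407, -0.0, 0.001]
ft_force: [0.2, 0.7, -1.6]
grip_width: 0.275
grasp_force: 79.1
```

```bash
python3 - <<'E'
from h import *
st(); p=shot("wrist","w2.png")
for l in ["pivot","shoulder","bar_center","bar_mouth"]:
    print(l,[(w(p,d["position"]),proj(p,w(p,d["position"])),round(d["conf"],2)) for d in manip.tip_of(p,l)[:3]])
for l in ["lever","bar"]:
    for d in manip.silhouettes(p,l)[:2]: print(l,d["conf"],axis(p,d["pixels"],.08))
E
```

```text
t 6.2 tcp [ 0.4789 -0.1972  0.4759] yaw 0.8385 tilt [ 0.0002 -0.0013 -1.    ] F [ 0.2237  0.6967 -1.5759] M [ 0.0301 -0.0155 -0.0327] w 0.275 gf 79.1 q [-0.5212  0.0501  0.8673  1.6643 -0.0373  1.4443 -0.3821]
pivot []
shoulder []
bar_center [(array([ 0.4776, -0.1956,  0.3213]), array([312.9412, 268.1791]), 0.78), (array([ 0.411 , -0.1592,  0.0146]), array([268.4468, 181.4948]), 0.6)]
bar_mouth [(array([ 0.5542, -0.1169,  0.3189]), array([323.1826,  13.6952]), 0.57)]
bar 0.75 (array([ 0.4654, -0.2125]), (0.44518980383872986, 0.0833945944905281), np.float64(0.8373283399153939))
bar 0.69 (array([ 0.3998, -0.1578]), (0.13956332206726074, 0.021785806864500046), np.float64(0.04218125090641189))
```

View pics/w2.png

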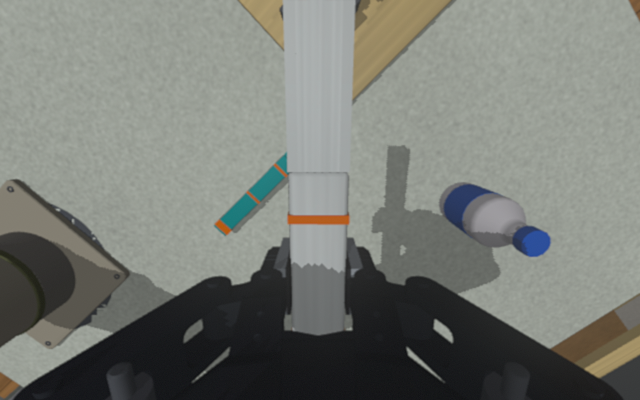

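The held bar hides the lever: its mouth is near (323,14) and only the corner of the board is visible. I'll step sideways and forward to see the stub.

Call:
move_arm(plan=[0,0,0,0.03,0.03,0,0,0,0,0,0.07,0.06,0,0,0,0,0,0.09,0.09,0,0,0,0,0,0.09,0.09,0,0,0,0,0,0.09,0.09,0,0])

```text
clock: 7.18
position: [0.6072, -0.1844, 0.4755]
ee_rot: [0.912, 0.411, -0.0, -0.0]
ft_force: [0.7, -0.3, -1.2]
grip_width: 0.276
grasp_force: 79.6
```

```bash
python3 - <<'E'
from h import *
st(); p=shot("wrist","w3.png")
for l in ["pivot","shoulder","bar_center","bar_mouth"]:
    print(l,[(w(p,d["position"]),proj(p,w(p,d["position"])),round(d["conf"],2)) for d in manip.tip_of(p,l)[:3]])
for l in ["lever","bar"]:
    for d in manip.silhouettes(p,l)[:2]: print(l,d["conf"],axis(p,d["pixels"],.077))
T=pose()
print("mouth in tool -> world", (T@[0.11,0,0.155,1])[:3])
E
```

```text
t 7.17 tcp [ 0.6072 -0.1844  0.4755] yaw 0.8467 tilt [-0.0007 -0.0001 -1.    ] F [ 0.6845 -0.2876 -1.162 ] M [-0.0261 -0.0521  0.0009] w 0.276 gf 79.6 q [-0.3866  0.4156  0.8587  1.3556 -0.3108  1.509  -0.2762]
pivot [(array([ 0.6149, -0.0442,  0.0696]), array([247.671 ,  89.2705]), 0.95)]
shoulder [(array([ 0.5894, -0.0671,  0.0679]), array([246.6345, 117.9577]), 0.63)]
bar_center [(array([ 0.4121, -0.1561,  0.0152]), array([216.8244, 236.4778]), 0.78), (array([ 0.6067, -0.1827,  0.3216]), array([314.5561, 267.9373]), 0.77)]
bar_mouth [(array([ 0.5234, -0.1522,  0.0154]), array([263.8839, 190.746 ]), 0.87), (array([ 0.6806, -0.1033,  0.3205]), array([321.1965,  14.0231]), 0.66)]
lever 0.81 (array([ 0.5942, -0.068 ]), (0.10752836614847183, 0.040082186460494995), np.float64(0.7661295271204525))
bar 0.7 (array([ 0.4418, -0.1554]), (0.20013457536697388, 0.02567385695874691), np.float64(0.026393567991825906))
bar 0.68 (array([ 0.5936, -0.1991]), (0.4463943839073181, 0.08381800353527069), np.float64(0.8473462198298902))
mouth in tool -> world [ 0.6801 -0.1019  0.3212]
```

View pics/w3.png

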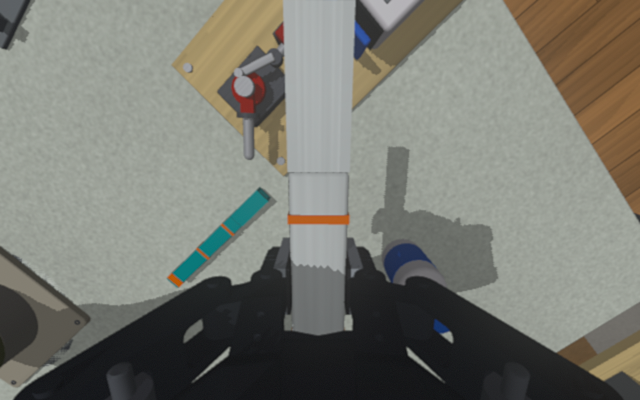

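The stub runs from the collar at about (248,117) down to its tip at (249,158). The teal decoy is at (222,237). I'll fit the stub's centreline.

```bash
python3 - <<'E'
from h import *
p=shot("wrist")
m=manip.silhouettes(p,"lever")[0]["pixels"]; 
for v in range(70,164,4):
    u=np.nonzero(m[v])[0]; print(v,(u.min(),u.max()) if len(u) else None,end=' ')
print()
im=p["color"].astype(int)
for v in range(118,162,3): print(v,[tuple(x) for x in im[v,240:258:2].mean(axis=1).astype(int)[None]] )
rows=range(122,157); P=[]
for v in rows:
    u=np.nonzero(m[v])[0]
    if len(u): P.append(ray(p,u.mean(),v,0.07)[:2])
P=np.array(P); l=cv2.fitLine(P.astype(np.float32),cv2.DIST_HUBER,0,.01,.01).ravel(); print(l,"heading",np.arctan2(l[1],l[0]))
vm=np.nonzero(m.any(1))[0].max(); tip=ray(p,np.nonzero(m[vm])[0].mean(),vm+.5,.07); print("tip",vm,tip)
cv2.imwrite("pics/c4.png",cv2.resize(p["color"][50:200,180:330,::-1],None,fx=4,fy=4,interpolation=cv2.INTER_CUBIC))
E
```

```text
70 (np.int64(234), np.int64(241)) 74 (np.int64(234), np.int64(257)) 78 (np.int64(234), np.int64(261)) 82 (np.int64(232), np.int64(263)) 86 (np.int64(231), np.int64(264)) 90 (np.int64(231), np.int64(265)) 94 (np.int64(232), np.int64(265)) 98 (np.int64(234), np.int64(264)) 102 (np.int64(237), np.int64(260)) 106 (np.int64(240), np.int64(255)) 110 (np.int64(240), np.int64(255)) 114 (np.int64(236), np.int64(258)) 118 (np.int64(241), np.int64(258)) 122 (np.int64(243), np.int64(253)) 126 (np.int64(243), np.int64(253)) 130 (np.int64(243), np.int64(253)) 134 (np.int64(243), np.int64(253)) 138 (np.int64(243), np.int64(253)) 142 (np.int64(243), np.int64(253)) 146 (np.int64(243), np.int64(253)) 150 (np.int64(243), np.int64(253)) 154 (np.int64(243), np.int64(253)) 158 (np.int64(245), np.int64(252)) 162 None 
118 [(np.int64(111), np.int64(98), np.int64(87), np.int64(87), np.int64(79), np.int64(78), np.int64(68), np.int64(63), np.int64(57))]
121 [(np.int64(137), np.int64(126), np.int64(130), np.int64(148), np.int64(131), np.int64(108), np.int64(86), np.int64(64), np.int64(59))]
124 [(np.int64(132),
[... 1195 characters left out ...]
18), np.int64(94), np.int64(103), np.int64(130))]
151 [(np.int64(154), np.int64(157), np.int64(128), np.int64(141), np.int64(138), np.int64(119), np.int64(93), np.int64(119), np.int64(151))]
154 [(np.int64(153), np.int64(153), np.int64(129), np.int64(141), np.int64(138), np.int64(120), np.int64(94), np.int64(119), np.int64(157))]
157 [(np.int64(153), np.int64(156), np.int64(133), np.int64(123), np.int64(122), np.int64(110), np.int64(84), np.int64(132), np.int64(152))]
160 [(np.int64(159), np.int64(157), np.int64(155), np.int64(149), np.int64(121), np.int64(115), np.int64(147), np.int64(158), np.int64(154))]
[ 0.7096  0.7046  0.5758 -0.0836] heading 0.7818357
tip 159 [ 0.5545 -0.1057  0.07  ]
```

View pics/c4.png

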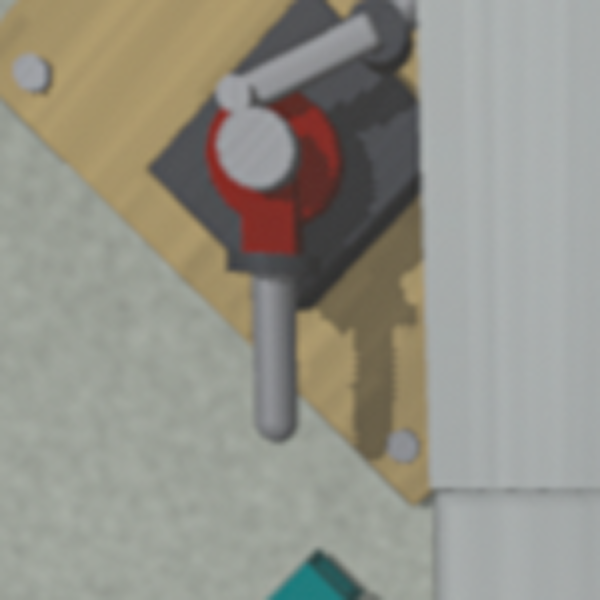

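Call:
move_arm(plan=[0,0,0.065,-0.04,-0.03,0.02,0,0,0,0.065,-0.0637,-0.0522,0.06,0,0,0,0.065,-0.0637,-0.0522,0.11,0,0,0,0.065,-0.0637,-0.0522,0.16,0,0,0,0.065,-0.0637,-0.0522,0.2,0,0,0,0.065,-0.0637,-0.0522,0.2305,0,0,0,0.065,-0.0637,-0.0522,0.2305,0,0,0,0.065,-0.0637,-0.0522,0.2305,0])

```text
clock: 8.62
position: [0.5267, -0.1979, 0.2465]
ee_rot: [0.925, 0.381, 0.001, 0.0]
ft_force: [-0.2, -0.6, -1.5]
grip_width: 0.278
grasp_force: 79.8
```

```bash
cat > lk.py <<'E'
from h import *
st(); p=shot("wrist","w5.png"); T=pose(); Ti=np.linalg.inv(T)
def tool(v): return (Ti@np.r_[v,1])[:3]
ms=manip.silhouettes(p,"lever")
if ms:
    m=ms[0]["pixels"]; vm=np.nonzero(m.any(1))[0].max(); Q=[]
    for v in range(np.nonzero(m.any(1))[0].min()+1,vm-6,3):
        u=np.nonzero(m[v])[0]; Q.append(np.r_[v,u.min(),u.max(),tool(ray(p,(u.min()+u.max())/2,v,.07))[:2]])
    print(ms[0]["conf"],np.array(Q)); print("tip tool",tool(ray(p,np.nonzero(m[vm])[0].mean(),vm+.5,.07)))
for d in manip.silhouettes(p,"bar"):
    m=d["pixels"]
    if m[100,300:340].any():
        for v in range(20,220,30):
            u=np.nonzero(m[v])[0]; 
            if len(u): print("bar",v,u.min(),u.max(),tool(ray(p,(u.min()+u.max())/2,v,T[2,3]-.1425))[:2])
        break
E
python3 lk.py
```

```text
t 8.62 tcp [ 0.5267 -0.1979  0.2465] yaw 0.7817 tilt [ 0.0015 -0.0004 -1.    ] F [-0.2002 -0.577  -1.485 ] M [ 0.0271 -0.0064  0.0118] w 0.278 gf 79.8 q [-0.3907  0.4401  0.8199  1.8397 -0.3741  1.0217 -0.2084]
0.87 [[  1.     198.     230.       0.1215  -0.0468]
 [  4.     198.     230.       0.1203  -0.0469]
 [  7.     199.     230.       0.1192  -0.0468]
 [ 10.     199.     230.       0.118   -0.0469]
 [ 13.     199.     231.       0.1168  -0.0468]
 [ 16.     199.     231.       0.1156  -0.0469]
 [ 19.     200.     231.       0.1144  -0.0468]
 [ 22.     199.     232.       0.1132  -0.0469]
 [ 25.     200.     232.       0.112   -0.0468]
 [ 28.     200.     232.       0.1108  -0.0469]
 [ 31.     201.     232.       0.1095  -0.0468]
 [ 34.     202.     233.       0.1083  -0.0465]
 [ 37.     202.     233.       0.1071  -0.0466]
 [ 40.     202.     233.       0.1058  -0.0467]
 [ 43.     203.     233.       0.1046  -0.0466]
 [ 46.     203.     234.       0.1033  -0.0465]
 [ 49.     204.     234.       0.1021  -0.0464]
 [ 52.     204.     234.       0.1008  -0.0465]
 [ 55.     204.     234.       0.0995  -0.0466]
 [ 58.     204.     235.       0.0982  -0.0465]
 [ 61.     205.     235.       0.097   -0.0464]
 [ 64.     205.     235.       0.0957  -0.0465]
 [ 67.     205.     235.       0.0944  -0.0466]
 [ 70.     206.     236.       0.093   -0.0462]
 [ 73.     206.     236.       0.0917  -0.0464]
 [ 76.     207.     236.       0.0904  -0.0462]
 [ 79.     208.     236.       0.0891  -0.0461]
 [ 82.     210.     235.       0.0877  -0.046 ]]
tip tool [ 0.0844 -0.0461  0.1768]
bar 20 283 353 [ 0.1033 -0.    ]
bar 50 284 352 [ 0.0939 -0.    ]
bar 80 285 351 [ 0.0839 -0.    ]
bar 110 285 350 [ 0.0734 -0.0002]
bar 140 286 349 [ 0.0623 -0.0002]
bar 170 287 348 [ 0.0506 -0.0002]
bar 200 289 347 [0.0381 0.    ]
```

View pics/w5.png

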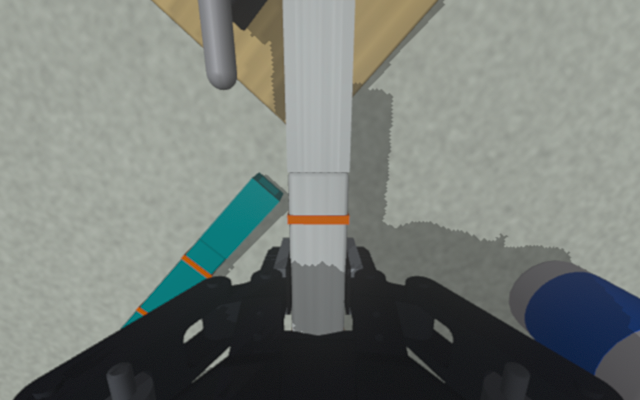

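The close view shows the stub tip at (221,88), left of the bar, with the bar centred in the hand. I'll back off, move into line, lower, and then insert by feel.

Call:
move_arm(plan=[0,0,0,-0.02,0,0,0,0,0,-0.013,-0.0376,0,0,0,0,0,-0.013,-0.0376,-0.025,0,0,0,0,-0.013,-0.0376,-0.0445,0,0,0,0,-0.013,-0.0376,-0.0445,0.01,0,0,0,-0.013,-0.0376,-0.0445,0.0203,0,0,0,-0.013,-0.0376,-0.0445,0.0203,0,0,0,-0.013,-0.0376,-0.0445,0.0203,0])

```text
clock: 9.78
position: [0.4683, -0.1931, 0.2248]
ee_rot: [0.922, 0.387, -0.0, 0.0]
ft_force: [-0.0, -0.2, -2.0]
grip_width: 0.278
grasp_force: 80.1
```

```bash
python3 - <<'E'
from h import *
st(); T=pose(); mo=(T@[.11,0,.1562,1])[:3]; print("mouth",mo)
for n in ["side","scene"]:
    q=shot(n); print(n,proj(q,mo))
    a=proj(q,mo).astype(int); c=q["color"][max(a[1]-45,0):a[1]+45,a[0]-60:a[0]+60,::-1]
    cv2.imwrite("pics/d_%s.png"%n,cv2.resize(c,None,fx=6,fy=6,interpolation=cv2.INTER_CUBIC)[:,:720])
a,b=[cv2.imread("pics/d_%s.png"%n) for n in ["side","scene"]]; cv2.imwrite("pics/d.png",cv2.resize(np.vstack([a,b]),None,fx=.55,fy=.55))
E
```

```text
t 9.78 tcp [ 0.4683 -0.1931  0.2248] yaw 0.7942 tilt [-0.0004 -0.0006 -1.    ] F [-0.0078 -0.1524 -2.0036] M [ 0.0163 -0.0554 -0.0362] w 0.278 gf 80.1 q [-0.4342  0.3474  0.8487  1.9986 -0.3226  0.9337 -0.1965]
mouth [ 0.5453 -0.1147  0.0685]
side [338.1125 167.6757]
scene [273.5526 230.8933]
```

View pics/d.png

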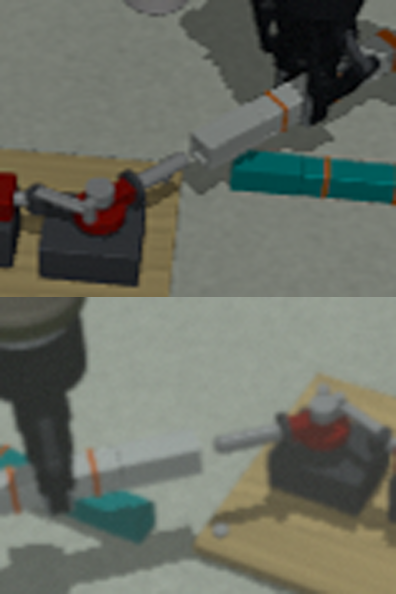

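Both fixed cameras show the mouth in line with the stub, with a gap of about 10 mm. I'll raise the bar about 1.3 mm and advance slowly.

Call:
move_arm(plan=[0,0,0,0.003,0,-0.0013,0,0,0,0,0.006,0,-0.0013,0,0,0,0,0.009,0,-0.0013,0,0,0,0,0.012,0,-0.0013,0,0,0,0,0.014,0,-0.0013,0,0,0,0,0.016,0,-0.0013,0,0,0,0,0.018,0,-0.0013,0,0,0,0,0.02,0,-0.0013,0])

```text
clock: 10.88
position: [0.4823, -0.1781, 0.2262]
ee_rot: [0.922, 0.387, 0.0, -0.0]
ft_force: [1.1, -0.4, -3.0]
grip_width: 0.278
grasp_force: 80.1
```

```bash
python3 -c "
from h import *
st()"
```

```text
t 10.88 tcp [ 0.4823 -0.1781  0.2262] yaw 0.7947 tilt [-0.      0.0001 -1.    ] F [ 1.1363 -0.4353 -2.9544] M [ 0.0348 -0.0444 -0.0154] w 0.278 gf 80.1 q [-0.4554  0.3614  0.838   1.9784 -0.331   0.9423 -0.2273]
```

Call:
move_arm(plan=[0,0,0,0.004,-0.0,0,0,0,0,0,0.008,0,0,0,0,0,0,0.012,0,0,0,0,0,0,0.016,0,0,0,0,0,0,0.02,0,0,0,0,0,0,0.024,0,0,0,0,0,0,0.028,0,0,0,0,0,0,0.032,0,0,0])

```text
clock: 11.88
position: [0.5048, -0.1552, 0.2262]
ee_rot: [0.922, 0.387, 0.0, -0.0]
ft_force: [-0.5, -0.5, -2.0]
grip_width: 0.278
grasp_force: 80.1
```

```bash
python3 -c "
from h import *
st()"
```

```text
t 11.88 tcp [ 0.5048 -0.1552  0.2262] yaw 0.7948 tilt [ 0.      0.0001 -1.    ] F [-0.5089 -0.5043 -2.0493] M [ 0.0471 -0.0277  0.0632] w 0.278 gf 80.1 q [-0.4819  0.3915  0.8188  1.9425 -0.3489  0.9538 -0.271 ]
```

Call:
move_arm(plan=[0,0,0,0.003,0,0,0,0,0,0,0.006,0,0,0,0,0,0,0.008,0,0,0,0,0,0,0.01,0,0,0,0,0,0,0.011,0,0,0,0,0,0,0.012,0,0,0,0,0,0,0.012,0,0,0])

```text
clock: 12.75
position: [0.5131, -0.1468, 0.2262]
ee_rot: [0.922, 0.387, 0.0, -0.0]
ft_force: [0.4, 0.6, -2.5]
grip_width: 0.278
grasp_force: 80.1
```

```bash
python3 -c "
from h import *
st()"
```

```text
t 12.75 tcp [ 0.5131 -0.1468  0.2262] yaw 0.7948 tilt [ 0.      0.0001 -1.    ] F [ 0.4451  0.6393 -2.457 ] M [ 0.0212 -0.0283  0.0616] w 0.278 gf 80.1 q [-0.4908  0.4032  0.812   1.9282 -0.3555  0.9586 -0.2864]
```

Still free. I'll go on in 0.5–1 mm steps until I feel the collar.

Call:
move_arm(plan=[0,0,0,0.0007,0,0,0,0,0,0,0.0014,0,0,0,0,0,0,0.002,0,0,0,0,0,0,0.002,0,0,0])

```text
clock: 13.25
position: [0.514, -0.1459, 0.2261]
ee_rot: [0.922, 0.387, -0.0, 0.0]
ft_force: [-3.2, -3.0, -0.7]
grip_width: 0.28
grasp_force: 80.1
```

Call:
move_arm(plan=[0,0,0,0.0005,0,0,0,0,0,0,0.001,0,0,0,0,0,0,0.0015,0,0,0,0,0,0,0.0015,0,0,0])

```text
clock: 13.75
position: [0.5143, -0.1457, 0.2259]
ee_rot: [0.922, 0.386, -0.001, 0.0]
ft_force: [-8.0, -6.4, 1.3]
grip_width: 0.279
grasp_force: 80.4
```

The bar is home on the collar with about 10 N endwise, and the mouth is within about 1 mm of my shoulder estimate. I'll ease back slightly and start the swing about the pivot.

Call:
move_arm(plan=[0,0,0,-0.0015,0,0,0,0,0,0.05,-0.0024,-0.0073,0,0,0,0,0.1,-0.0019,-0.0146,0,0,0,0,0.15,-0.001,-0.0218,0,0,0,0,0.2,0.0003,-0.029,0,0,0,0,0.25,0.0019,-0.0361,0,0,0,0,0.3,0.0039,-0.0431,0,0])

```text
clock: 14.62
position: [0.4879, -0.112, 0.2265]
ee_rot: [0.97, 0.244, 0.001, 0.001]
ft_force: [3.4, -7.0, -5.5]
grip_width: 0.277
grasp_force: 79.6
```

```bash
cat > sw.py <<'E'
from h import *
st(); T=pose(); mo=(T@[.11,0,.1562,1])[:2]; P=np.array([.6159,-.0422]); ex=T[:2,0]; ey=T[:2,1]; o=manip.get_obs()
print("pivot in tool",(P-T[:2,3])@ex,(P-T[:2,3])@ey,"F tool",o["ft_force"][:2]@ex,o["ft_force"][:2]@ey,"swung",0.7948-np.arctan2(T[1,0],T[0,0]))
E
python3 sw.py
```

```text
t 14.62 tcp [ 0.4879 -0.112   0.2265] yaw 0.4924 tilt [ 0.0026 -0.0018 -1.    ] F [ 3.3809 -7.0464 -5.5203] M [-1.5056 -0.5737 -0.0487] w 0.277 gf 79.6 q [-0.6519  0.3443  0.9055  2.0151 -0.3352  0.9333 -0.6508]
pivot in tool 0.14582047343624238 -0.0010290442169468006 F tool -0.3515557551106361 7.807570788401835 swung 0.30243633331529
```

Call:
move_arm(plan=[0,0,0.05,0.0002,-0.0073,0,0,0,0,0.1,0.0007,-0.0146,0,0,0,0,0.15,0.0016,-0.0218,0,0,0,0,0.2,0.0029,-0.029,0,0,0,0,0.25,0.0045,-0.0361,0,0,0,0,0.3,0.0065,-0.0431,0,0,0,0,0.35,0.0089,-0.0501,0,0,0,0,0.4,0.0115,-0.0569,0,0])

```text
clock: 15.62
position: [0.4709, -0.0571, 0.2265]
ee_rot: [0.999, 0.046, 0.001, 0.001]
ft_force: [2.5, -9.4, -4.7]
grip_width: 0.279
grasp_force: 79.7
```

```bash
python3 sw.py
```

```text
t 15.62 tcp [ 0.4709 -0.0571  0.2265] yaw 0.0914 tilt [ 0.0022 -0.0024 -1.    ] F [ 2.4577 -9.4357 -4.6827] M [-2.1084 -0.3786 -0.0938] w 0.279 gf 79.7 q [-0.8773  0.3045  1.0185  2.082  -0.324   0.9195 -1.1593]
pivot in tool 0.1458004277271352 -0.0016496616506471579 F tool 1.5862047731489337 9.62059639221442 swung 0.7033999231779612
```

Call:
move_arm(plan=[0,0,0.05,0.0002,-0.0073,0,0,0,0,0.1,0.0007,-0.0146,0,0,0,0,0.15,0.0016,-0.0218,0,0,0,0,0.2,0.0029,-0.029,0,0,0,0,0.25,0.0045,-0.0361,0,0,0,0,0.3,0.0065,-0.0431,0,0,0,0,0.35,0.0089,-0.0501,0,0,0,0,0.4,0.0115,-0.0569,0,0,0,0,0.45,0.0145,-0.0635,0,0])

```text
clock: 16.75
position: [0.4793, 0.0081, 0.2264]
ee_rot: [0.984, -0.178, 0.001, 0.0]
ft_force: [0.7, -6.1, -3.0]
grip_width: 0.276
grasp_force: 80.0
```

```bash
python3 sw.py
```

```text
t 16.75 tcp [0.4793 0.0081 0.2264] yaw -0.3585 tilt [ 0.0016 -0.0009 -1.    ] F [ 0.6896 -6.1277 -3.0123] M [-1.1345 -0.2137 -0.2788] w 0.276 gf 80.0 q [-1.0693  0.3638  1.1021  2.0711 -0.4031  0.9388 -1.678 ]
pivot in tool 0.14553811595490967 -0.0008459774794610173 F tool 2.7958837538728005 5.496107844839931 swung 1.153311484996747
```

Call:
move_arm(plan=[0,0,0.03,0.0001,-0.0044,0,0,0,0,0.06,0.0003,-0.0088,0,0,0,0,0.09,0.0006,-0.0131,0,0,0,0,0.12,0.0011,-0.0175,0,0,0,0,0.15,0.0016,-0.0218,0,0,0,0,0.18,0.0024,-0.0261,0,0])

```text
clock: 17.5
position: [0.4907, 0.0334, 0.2263]
ee_rot: [0.964, -0.265, 0.0, -0.0]
ft_force: [2.9, 3.8, -2.5]
grip_width: 0.277
grasp_force: 79.9
```

```bash
python3 sw.py
```

```text
t 17.5 tcp [0.4907 0.0334 0.2263] yaw -0.5359 tilt [ 0.0006  0.0008 -1.    ] F [ 2.9414  3.7961 -2.5467] M [ 0.6614 -0.5672  0.3074] w 0.277 gf 79.9 q [-1.1108  0.4188  1.1168  2.0407 -0.4633  0.9606 -1.8588]
pivot in tool 0.14625087170546222 0.0010809154190063591 F tool 0.5905793483868216 -4.76587216779672 swung 1.3307209623367011
```

Call:
move_arm(plan=[0,0,0.02,0.0,-0.0029,0,0,0,0,0.04,0.0001,-0.0058,0,0,0,0,0.06,0.0003,-0.0088,0,0,0,0,0.08,0.0005,-0.0117,0,0,0,0,0.1,0.0007,-0.0146,0,0])

```text
clock: 18.12
position: [0.4982, 0.0442, 0.2261]
ee_rot: [0.95, -0.313, -0.0, 0.0]
ft_force: [-1.0, -4.8, -3.1]
grip_width: 0.28
grasp_force: 80.2
```

```bash
python3 sw.py
```

```text
t 18.12 tcp [0.4982 0.0442 0.2261] yaw -0.6374 tilt [-0.0005 -0.0005 -1.    ] F [-1.0377 -4.8364 -3.1202] M [-0.9253  0.2837 -0.282 ] w 0.28 gf 80.2 q [-1.1234  0.4541  1.1239  2.0198 -0.4974  0.9758 -1.9551]
pivot in tool 0.14599259781110663 -0.0005560122777074072 F tool 2.0441196231314875 4.5043210388450365 swung 1.4321676752699788
```

Call:
move_arm(plan=[0,0,0.01,0.0,-0.0015,0,0,0,0,0.02,0.0,-0.0027,0,0,0,0,0.02,0.0,-0.0027,0,0])

```text
clock: 18.5
position: [0.4995, 0.0455, 0.2259]
ee_rot: [0.946, -0.323, -0.0, 0.001]
ft_force: [-3.1, -5.4, -0.7]
grip_width: 0.279
grasp_force: 80.4
```

```bash
python3 sw.py; python3 - <<'E'
from h import *
for n in ["side","scene"]:
    q=shot(n)
    for d in manip.tip_of(q,"shoulder")[:1]: print(n,w(q,d["position"]),d["conf"])
E
```

```text
t 18.5 tcp [0.4995 0.0455 0.2259] yaw -0.6576 tilt [-0.0013 -0.0014 -1.    ] F [-3.1205 -5.3796 -0.6775] M [-1.2465  0.5573 -0.407 ] w 0.279 gf 80.4 q [-1.1251  0.461   1.1259  2.0162 -0.5033  0.979  -1.9733]
pivot in tool 0.14577812552394037 -0.0017432759576447021 F tool 0.8185834851501368 6.165057830411144 swung 1.4524363449606157
side [0.4928 0.2922 0.0497] 0.66
scene [ 0.5836 -0.0242  0.0737] 0.68
```

Call:
move_arm(plan=[0,0,0.01,0.0,-0.0015,0,0,0,0,0.015,0.0,-0.003,0,0,0,0,0.015,0.0,-0.003,0,0])

```text
clock: 19.08
position: [0.5008, 0.0468, 0.2257]
ee_rot: [0.944, -0.331, -0.001, 0.002]
ft_force: [-6.8, -10.0, 0.6]
grip_width: 0.282
grasp_force: 80.8
```

```bash
python3 sw.py
```

```text
t 19.07 tcp [0.5008 0.0468 0.2257] yaw -0.6743 tilt [-0.0028 -0.0026 -1.    ] F [ -6.7563 -10.0363   0.5513] M [-2.1626  1.1316 -0.7287] w 0.282 gf 80.8 q [-1.1255  0.4679  1.1267  2.0122 -0.5084  0.9826 -1.9885]
pivot in tool 0.1454895484321593 -0.002379044135146016 F tool 0.9886652999176926 12.057988924514927 swung 1.4691131011684186
```

Call:
move_arm(plan=[0,0,-0.015,0.0,0.003,0,0,0,0,-0.03,0.0,0.0055,0,0,0,0,-0.03,0.0,0.006,0,0])

```text
clock: 19.45
position: [0.4981, 0.0443, 0.2262]
ee_rot: [0.949, -0.315, 0.0, -0.0]
ft_force: [-0.7, -2.8, -3.2]
grip_width: 0.281
grasp_force: 80.1
```

```bash
python3 sw.py
```

```text
t 19.45 tcp [0.4981 0.0443 0.2262] yaw -0.6405 tilt [ 0.0003  0.0001 -1.    ] F [-0.7346 -2.8191 -3.1651] M [-0.5706  0.0035 -0.1871] w 0.281 gf 80.1 q [-1.1248  0.4534  1.1252  2.0205 -0.4979  0.9752 -1.9578]
pivot in tool 0.14616640184614016 -0.0010762427399457763 F tool 1.0955991136477075 2.699388885439041 swung 1.4352741565287963
```

Call:
move_arm(plan=[0,0,0,-0.002,0.0008,0,0,0,0,0,-0.005,0.001,0,0,0,0,0,-0.009,0.001,0,0,0,0,0,-0.013,0.001,0,0])

```text
clock: 19.95
position: [0.4868, 0.0519, 0.2262]
ee_rot: [0.949, -0.314, -0.0, -0.0]
ft_force: [0.2, -1.0, -2.2]
grip_width: 0.28
grasp_force: 80.2
```

```bash
python3 sw.py
```

```text
t 19.95 tcp [0.4868 0.0519 0.2262] yaw -0.6398 tilt [ 0.      0.0003 -1.    ] F [ 0.1822 -0.9642 -2.1834] M [ 0.0371  0.005  -0.0159] w 0.28 gf 80.2 q [-1.1724  0.4312  1.147   2.0466 -0.482   0.9657 -1.9839]
pivot in tool 0.15973902706045057 -0.0015953644462841504 F tool 0.7217560122557799 0.6647472556244588 swung 1.434561575801222
```

Call:
move_arm(plan=[0,0,0,-0.004,0,0,0,0,0,0,-0.009,0,0,0,0,0,0,-0.014,0,0,0,0,0,0,-0.019,0,0,0,0,0,0,-0.024,0,0,0])

```text
clock: 20.58
position: [0.4675, 0.066, 0.2262]
ee_rot: [0.949, -0.315, 0.0, -0.0]
ft_force: [-0.4, 0.1, -1.4]
grip_width: 0.28
grasp_force: 80.2
```

Call:
move_arm(plan=[0,0,0,-0.005,0,0,0,0,0,0,-0.01,0,0,0,0,0,0,-0.016,0,0,0,0,0,0,-0.022,0,0,0,0,0,0,-0.028,0,0,0,0,0,0,-0.034,0,0,0,0,0,0,-0.034,0,0,0])

```text
clock: 21.45
position: [0.4402, 0.0865, 0.2262]
ee_rot: [0.949, -0.314, -0.0, -0.0]
ft_force: [0.3, -0.6, -0.9]
grip_width: 0.28
grasp_force: 80.1
```

```bash
python3 sw.py; python3 -c "
from h import *
go([0.5002,0.2941,0.165],0.197)"
```

```text
t 21.45 tcp [0.4402 0.0865 0.2262] yaw -0.6394 tilt [-0.0002  0.0006 -1.    ] F [ 0.286  -0.5618 -0.9152] M [-0.0292 -0.066   0.026 ] w 0.28 gf 80.1 q [-1.4031  0.3296  1.2535  2.1467 -0.3952  0.9276 -2.1314]
pivot in tool 0.2177911239356493 -0.001581606505210817 F tool 0.5646964550985221 0.28016963464181405 swung 1.4342008525610475
turn [-0.0005  0.0003 -0.8364] shift [-0.0758 -0.2024 -0.0937]
```

Call:
move_arm(plan=[0,0,0,0,0,-0.04,0,0,0,-0.1,-0.005,-0.02,-0.08,0,0,0,-0.22,-0.015,-0.05,-0.0937,0,0,0,-0.35,-0.03,-0.09,-0.0937,0,0,0,-0.48,-0.045,-0.13,-0.0937,0,0,0,-0.6,-0.06,-0.165,-0.0937,0,0,0,-0.72,-0.07,-0.19,-0.0937,0,0,0,-0.8364,-0.0758,-0.2024,-0.0937,0,0,0,-0.8364,-0.0758,-0.2024,-0.0937,0,0,0,-0.8364,-0.0758,-0.2024,-0.0937,0])

```text
clock: 22.7
position: [0.5008, 0.2927, 0.3199]
ee_rot: [0.995, 0.096, -0.0, 0.0]
ft_force: [-1.0, -0.3, -2.0]
grip_width: 0.278
grasp_force: 80.3
```

```bash
python3 - <<'E'
from h import *
st(); go([0.5002,0.2941,0.0517],0.197)
q=shot("side","s6.png")
for l in ["bar_center","bar_mouth","cradle_seat","shoulder"]: print(l,[(w(q,d["position"]),round(d["conf"],2)) for d in manip.tip_of(q,l)[:3]])
E
```

```text
t 22.7 tcp [0.5008 0.2927 0.3199] yaw 0.1925 tilt [-0.0001 -0.0004 -1.    ] F [-0.9585 -0.3376 -1.99  ] M [-0.0202 -0.0221  0.028 ] w 0.278 gf 80.3 q [-1.3554  0.4163  0.9405  1.7305 -0.3607  1.1804 -1.6935]
turn [ 0.0003  0.0002 -0.0045] shift [-0.0003 -0.0016  0.1132]
bar_center [(array([0.4998, 0.2935, 0.1641]), 0.83)]
bar_mouth [(array([0.6073, 0.3107, 0.1636]), 0.93)]
cradle_seat []
shoulder [(array([ 0.5837, -0.0268,  0.0679]), 0.59)]
```

View pics/s6.png

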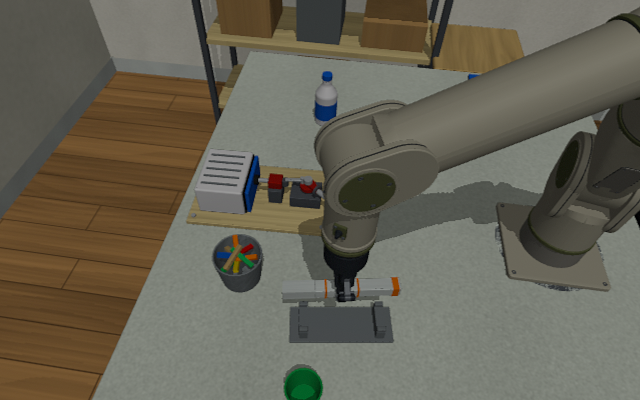

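The view shows the cover against the cassette (255,178), the lever closed, and the bar level above the cradle. I'll lower it.

Call:
move_arm(plan=[0,0,-0.0045,0,-0.0016,0.03,0,0,0,-0.0045,0,-0.0016,0.06,0,0,0,-0.0045,0,-0.0016,0.085,0,0,0,-0.0045,0,-0.0016,0.1,0,0,0,-0.0045,0,-0.0016,0.106,0,0,0,-0.0045,0,-0.0016,0.11,0,0,0,-0.0045,0,-0.0016,0.112,0,0,0,-0.0045,0,-0.0016,0.112,0])

```text
clock: 23.95
position: [0.5005, 0.2953, 0.2083]
ee_rot: [0.995, 0.1, 0.0, -0.0]
ft_force: [-0.5, 0.3, -2.6]
grip_width: 0.276
grasp_force: 80.3
```

Call:
move_arm(plan=[0,0,0,0,0,0.001,0,0,0,0,0,0,0.0015,0,0,0,0,0,0,0.0015,0])

```text
clock: 24.32
position: [0.5004, 0.2953, 0.2068]
ee_rot: [0.995, 0.1, 0.0, -0.0]
ft_force: [-1.6, -0.3, 3.3]
grip_width: 0.278
grasp_force: 81.0
```

The bar has touched down on its seat. I'll release it and retreat straight up.

Call:
move_arm(plan=[0,0,0,0,0,0,0.04,0,0,0,0,0,0,0.06,0,0,0,0,0,0,0.07,0,0,0,0,0,0,0.07,0,0,0,0,0,0,0.07,0,0,0,0,0,-0.02,0.07,0,0,0,0,0,-0.05,0.07,0,0,0,0,0,-0.09,0.07,0,0,0,0,0,-0.14,0.07,0,0,0,0,0,-0.19,0.07,0,0,0,0,0,-0.2,0.07,0,0,0,0,0,-0.2,0.07])

```text
clock: 25.82
position: [0.5003, 0.295, 0.4072]
ee_rot: [0.995, 0.1, 0.0, -0.001]
ft_force: [-0.2, 0.3, -1.0]
grip_width: 0.82
grasp_force: 0.0
```

```bash
python3 - <<'E'
from h import *
st()
for n in ["wrist","side","scene"]:
    q=shot(n,"f_%s.png"%n)
    for l in ["bar_center","bar_mouth","cradle_seat","pivot","shoulder"]: print(n,l,[(w(q,d["position"]),round(d["conf"],2)) for d in manip.tip_of(q,l)[:2]])
E
```

```text
t 25.82 tcp [0.5003 0.295  0.4072] yaw 0.2006 tilt [ 0.0008  0.0014 -1.    ] F [-0.2406  0.3146 -1.0077] M [ 0.0011  0.0215 -0.0112] w 0.82 gf 0.0 q [-1.4047  0.3356  0.9923  1.6209 -0.2881  1.3405 -1.7419]
wrist bar_center [(array([0.4989, 0.2981, 0.054 ]), 0.83), (array([ 0.4105, -0.1594,  0.0122]), 0.76)]
wrist bar_mouth [(array([0.6095, 0.3174, 0.0543]), 0.74)]
wrist cradle_seat [(array([0.493 , 0.2904, 0.0516]), 0.56)]
wrist pivot []
wrist shoulder [(array([ 0.5849, -0.0242,  0.0711]), 0.64)]
side bar_center [(array([ 0.4127, -0.159 ,  0.0149]), 0.68), (array([0.4992, 0.2943, 0.0494]), 0.65)]
side bar_mouth [(array([0.6085, 0.3144, 0.0512]), 0.94)]
side cradle_seat [(array([0.4956, 0.2911, 0.049 ]), 0.85)]
side pivot [(array([ 0.6148, -0.0428,  0.0663]), 0.63)]
side shoulder [(array([ 0.5868, -0.0225,  0.0671]), 0.83)]
scene bar_center [(array([ 0.408 , -0.1624,  0.0136]), 0.82), (array([0.4988, 0.2934, 0.0524]), 0.57)]
scene bar_mouth [(array([ 0.52  , -0.1562,  0.0118]), 0.89), (array([0.6071, 0.3156, 0.0454]), 0.8)]
scene cradle_seat [(array([0.489 , 0.2925, 0.0502]), 0.55)]
scene pivot [(array([ 0.6113, -0.0428,  0.0704]), 0.89), (array([ 0.73  ,  0.2049, -0.0026]), 0.4)]
scene shoulder [(array([ 0.5819, -0.021 ,  0.0699]), 0.75)]
```

View pics/f_wrist.png

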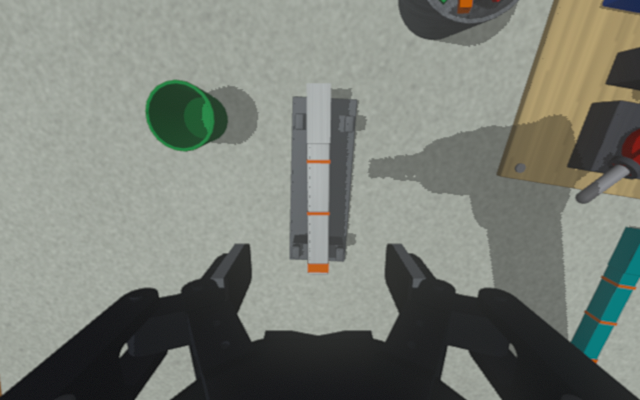

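The bar lies in the channel from (318,85) to (318,272), released, and the closed lever stub shows at (583,198). I'll check the lever angle from its silhouette before handing in.

```bash
python3 - <<'E'
from h import *
for n in ["wrist","scene","side"]:
    p=shot(n)
    for d in manip.silhouettes(p,"lever")[:1]:
        v,u=np.nonzero(d["pixels"]); P=np.array([ray(p,a,b,.07)[:2] for a,b in zip(u,v)])
        r=np.linalg.norm(P-[.6159,-.0422],axis=1); Q=P[(r>.045)&(r<.085)]
        if len(Q)<8: continue
        l=cv2.fitLine(Q.astype(np.float32),cv2.DIST_HUBER,0,.01,.01).ravel(); c=Q.mean(0)-[.6159,-.0422]
        print(n,d["conf"],len(Q),"line lever",.79-np.arctan(l[1]/l[0]),"from pivot",.79-np.arctan(c[1]/c[0]))
E
```

```text
wrist 0.83 532 line lever 1.4338007 from pivot 1.3908878224677443
scene 0.71 59 line lever 1.2683536 from pivot 1.3372071804779289
```

```bash
python3 -c "
from workcell import manip
print(manip.hand_in())"
```

```text
the job is handed in; nothing more can be done
None
```

I handed the job in at about 26 s of 72. The lever measured about 1.43 rad, closed on its stop, and the bar was back in its cradle and released. The bottle, basket and cup were left alone. The hand-in returned no verdict.

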